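Set the vegetable slicer to its marked thickness

ROBOT

A 6-joint arm with a two-finger parallel gripper is mounted at the origin on a cart in front of the work surface, level with it; the furniture and walls round the work are solid. World frame = base frame: x ahead of the robot, y to its left, z up, the work surface at z = 0. Lengths are in m, angles in rad, forces in N, time in s.
With the tool pointing down it reaches from about 0.35 to 0.875 m from the base axis. Payload 4.2 kg.
Tool frame: the origin (TCP) lies midway between the tips of the shut fingers; the grasp point (between the pads) lies robot.pinch_z behind it (robot.pinch_z is the distance from the TCP to the grasp point, in m); z points along the fingers, y is the line along which they close (so a half turn about z gives the same grasp; the last joint's range is limited). The gripper opens to 85 mm and grips with 20 to 120 N. Pads are 22 mm wide; open, the fingers measure 114 mm over their backs; the gripper's body (76 mm by 85 mm) begins 54 mm behind the grasp point. The pads swing forward as they close: fully open they stand 13 mm farther back than shut.
Start: joints at [-0.991, 0.385, 0.008, 0, -1.194, -0.259], TCP at [0.197, -0.593, 0.21] pointing down, gripper open.
Joint ranges: [-3.14, 3.14], [-1.21, 2.06], [-1.07, 1.41], [-3.16, 2.05], [-2.99, -0.16], [-3.1, 3.1]. Speed limits (rad/s): [2.79, 2.79, 3.14, 3.14, 3.14, 3.14].

INTERFACE

Orientations are given as a rotation vector (axis times angle).
In Python, from cell import robot gives the robot as it stands.
- The arm moves only by the tool send_rows, never from a script. Its argument "plan" is one flat list of numbers, 5 for each row, row after row: the finger opening in mm, from 0 to 85.4, then the shift along the tool's x, y, z in mm, then the turn about the tool's z in rad. A call has 1 to 10 rows; each row shifts and turns the commanded pose from where the row before left it, along the tool's axes as they then stand; what a row does not reach is not made up. A row lasts 1/12 s, in which the tool goes at most 41.7 mm and 7.16 degrees, less where a joint would pass 70% of its speed; a pose out of reach is approached as far as the arm can. A call is refused whole if a number of a shift passes 41.7 or a number of a turn 0.125, either way. A call with a gripper value outside its range is refused whole. The fingers move at their own pace and stop on an object; the grip force is fixed at half the most. Time passes only in rows, so rows that do not move let the fingers close. It gives the time, the measured TCP pose, the force, the opening and the grip force at its end, in the units of the state.
- robot.state(): the state, without advancing time (a new reading comes with each control period).
- robot.camera(name): name is "side" or "top"; returns the picture (400x640x3 uint8, red, green, blue); there is no depth.
- robot.camera_params(name): a dict with "fovy" (degrees; the focal length in pixels is half the picture's height over the tangent of half this angle, whatever the lens; pixels are square), "cx", "cy" (the principal point, pixels), "D" ([k1, k2, p1, p2, k3] as OpenCV has them; the pictures are not rectified), "rvec" (rotation vector, rad) and "tvec" (3), from world to camera coordinates, as OpenCV has them. Camera axes: x right, y down, z forward; pixel columns grow to the right and rows downward; lengths in m; the calibration is good to about 2 mm. A picture is of the moment at which its call begins. camera_params takes no time and is no camera call.
- robot.job_done(): hands the job in; it is judged then, once.
The state is a dict: "time_s": time; "joint_pos": joint angles; "dq": joint speeds; "joint_torque": joint torques, N m; "eef_pos": TCP position; "orientation": TCP orientation; "contact_force": force on the tool from outside, world axes, zero at the start; "torque": the same for the moment, N m; "grip_width": opening from 0.0 (shut) to 1.0 (fully open); "grip_force": force on a finger pad.
Only numpy, scipy, OpenCV 4.12 (cv2) and the standard library are available. Lean on these libraries where they do the work, as an engineer would, in place of code of your own. Each camera call takes 0.05 s, during which the arm holds its last target. There are 200 camera calls.

TASK

Get the vegetable slicer ready for the onion: with the green food holder still parked over the blade, flick the green thumbwheel on the slicer's near side round by its edge, click by click to the left, until its orange mark stands right in front of the tip of the small black arrow. Then push the food holder along its rails to the right until it stands against the raised stop at the loading end. Push only: the holder must not be lifted or tipped off its rails, and the onion and lemon on the board, the mug and the jam jar stay where they are.

Things in the scene. Friction and masses are not known exactly. Their poses are not given: they have to be found in the camera images.
- slicer: White box slicer (mandoline on a catch box), fixed to the worktop. Origin: centre of its underside; z up, y along its length to the left, -x its near long side. Box x +-53, y +-135 mm. Side rails (x +-46 to +-56, y +-143): tops at z 70 mm. Ramp, slanting blade (at y = 40) and steel outlet plate between the rails lie below z 67. Left end: level bar (z 70), green loop handle to y = 172.
- wheel (a joint): Thickness wheel, rad, 0 = slicer shut, limits 0 to 5.24; grows clockwise seen from above (near edge goes left, slicer +y). A spring pawl clicks every 1.047 (one lobe). At rest a gap between lobes faces straight out (-x), lobes 30 deg either side; pushed past half-way it springs on to the next click (2 to 3 N at a lobe). Orange mark at the arrow at 4.189. Starts 2 to 4 short of it.
- wheel_axle (a point): The wheel's upright axle, at slicer x -68, y -55, half-way up the lobes (z 38 mm). Green level wheel, near half out of a slot in the slicer's near side: 6 round lobes of radius 5 mm, centres 30 mm from the axle, z 30 to 46; hub radius 21. Fixed over it: white bridge, 12 mm round the axle, z 50 to 55, with a black arrow pointing out (-x). Fixed under it: white disc, radius 21, z 19 to 25.
- wheel_edge (a point): Fixed point on the slicer, straight out (-x) from the axle: the outermost reach of the wheel's lobes, 35 mm from the axle, 103 mm from the slicer's long centre line, 38 mm above the worktop. The arrow points at it.
- orange_mark (a point): Turns with the wheel: outer face of the orange mark (13 mm wide, in the gap between two lobes, on the hub's top and rim), 22 mm from the axle, 38 mm above the worktop. Set when it lies between the axle and point wheel_edge. The other gaps have thin white lines.
- food_holder: Green food holder, loose, about 140 g, on the rails; slides with about 1 N. Origin: centre of its plate's underside, at slicer z = 70 mm; axes as the slicer's. Plate 121 (x) x 96 (y) x 5 mm with 8 mm flanges outside both rails (1.5 mm play); in the middle a white dome and knob, 32 mm across, top 46 mm up. Starts at slicer y = +10 to +60 mm, over the blade; at y = -87 it is against the stop.
- holder_rim (a point): On the food holder: middle of the outer face of the upright rim along its left edge (holder y = +48 mm, 10 mm above its origin). The rim is 110 mm long in x and 13 mm high, its top 17 mm above the origin; there is a like rim along the right edge.
- load_stop (a point): On the slicer: middle of the inner face of the raised stop at its right (loading) end, slicer y = -135 mm, 77 mm above the worktop; the stop's top is at 84 mm. The holder's right rim comes to rest against it.
- onion: Brown onion, 78 x 79 x 85 mm, standing on the chopping board at the left. Origin: centre of its underside.
- lemon: Yellow lemon, 71 x 53 x 51 mm, lying on the chopping board at the left. Origin: centre of its underside.
- mug: Yellow mug, 83 x 119 x 92 mm with its handle, right of and behind the slicer. Origin: centre of its underside.
- jam_jar: Glass jam jar with a red lid, 65 x 69 x 86 mm, near left of the slicer. Origin: centre of its underside.

How it is judged:
By the outcome, as a careful person would: the job done as asked, in the order asked, and still so for the second after the job is handed in, with the robot touching nothing.
It also fails if it takes over 59 s, if anything falls off the work surface, if the arm or the gripper's body presses on something with over 40 N, if the wrist force passes 120 N, or if a joint passes its speed limit or range.

## Working session

There is one attempt and no reset: what is moved stays moved. The work goes in short steps, Python scripts to look and compute and a tool call to move; the robot and the scene stay as the last step left them, time stands still between calls to the robot, and variables do not carry over. Pictures are saved under pics/ and viewed, at most 10 in all, crops included, and the job is handed in when it is done.

Besides the shell and the picture viewer there is one more tool, called after "Call:" as name(argument=value, ...) on one line, values as JSON. send_rows: Moves the arm, as the interface text tells. Its arguments: {"type":"object","properties":{"plan":{"type":"array","items":{"type":"number"}}},"required":["plan"]}

```bash
mkdir -p pics; cat > h.py <<'E'
import numpy as np, cv2
from cell import robot
def cam(n):
    p=robot.camera_params(n); f=200/np.tan(np.radians(p['fovy'])/2)
    K=np.array([[f,0,p['cx']],[0,f,p['cy']],[0,0,1.]])
    return K,np.array(p['D'],float),np.array(p['rvec'],float),np.array(p['tvec'],float)
def proj(n,P):
    K,D,r,t=cam(n); return cv2.projectPoints(np.array(P,float).reshape(-1,1,3),r,t,K,D)[0][:,0]
def ray(n,uv,z):
    K,D,r,t=cam(n); R=cv2.Rodrigues(r)[0]; uv=np.array(uv,float).reshape(-1,1,2)
    q=cv2.undistortPoints(uv,K,D)[:,0]; d=np.c_[q,np.ones(len(q))]@R; c=-R.T@t
    return c+d*((z-c[2])/d[:,2])[:,None]
def shot(n,name):
    im=robot.camera(n)[:,:,::-1].copy(); cv2.imwrite(f'pics/{name}.png',im); return im
E
python3 - <<'E'
from h import *
shot('top','top0');shot('side','side0')
for n in('top','side'):
    K,D,r,t=cam(n);print(n,K[0,0],-cv2.Rodrigues(r)[0].T@t)
s=robot.state();print(s['time_s'],s['eef_pos'],s['orientation'],robot.pinch_z)
E
```

```text
top 386.18026922264073 [0.34595214 0.17063723 1.37488109]
side 463.23859244340156 [0.63085462 1.47677683 0.84432043]
0.1 [ 0.19690268 -0.59256646  0.20892899] [ 5.01371427e-01 -3.10090601e+00 -3.05216741e-03] 0.0187
```

View pics/top0.png

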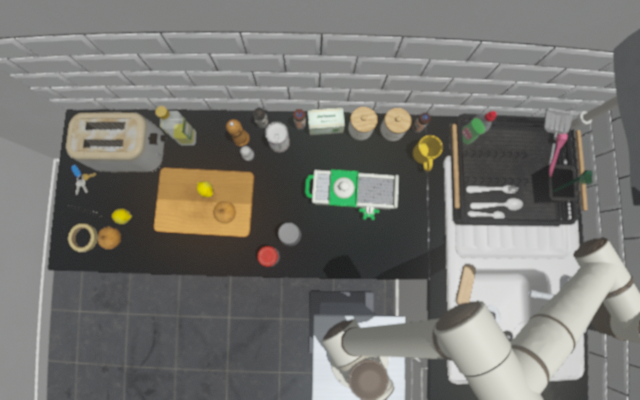

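View pics/side0.png

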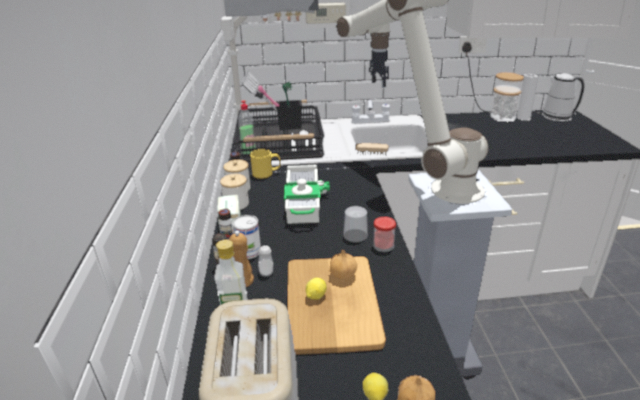

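The top view shows the slicer around (352,188), its holder at (344,187) and the wheel at about (369,212). Next I'll zoom in on both views.

```bash
python3 - <<'E'
from h import *
a=cv2.imread('pics/top0.png')[160:230,295:410]; b=cv2.imread('pics/side0.png')[155:235,270:340]
a=cv2.resize(a,None,fx=6.9,fy=6.9,interpolation=cv2.INTER_CUBIC);cv2.imwrite('pics/z0.png',a)
b=cv2.resize(b,None,fx=7,fy=7,interpolation=cv2.INTER_CUBIC);cv2.imwrite('pics/z1.png',b)
print(ray('top',[[312,172],[398,175],[398,208],[312,205]],.07))
E
```

```text
[[ 0.64218627  0.17510673  0.07      ]
 [ 0.638605   -0.12416214  0.07      ]
 [ 0.52276201 -0.12266361  0.07      ]
 [ 0.52707661  0.17270972  0.07      ]]
```

View pics/z0.png

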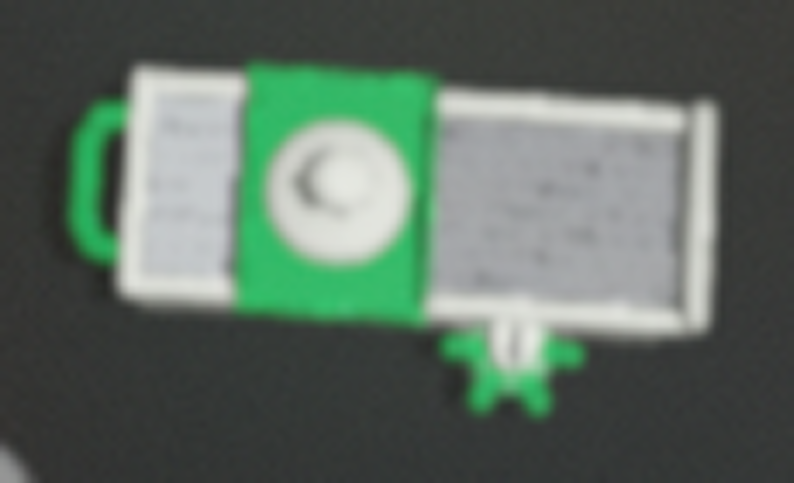

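View pics/z1.png

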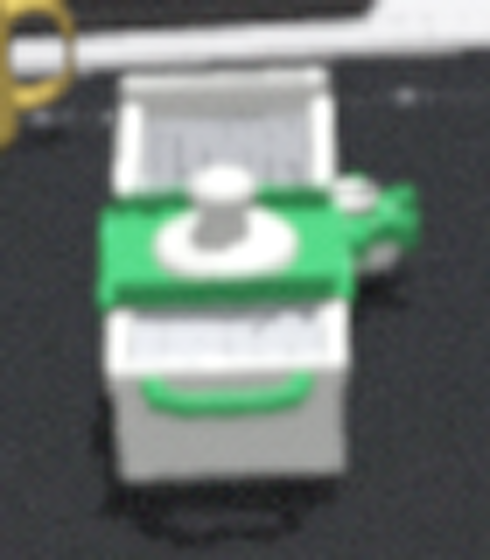

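The top zoom shows the four near lobes at crop (460,350), (483,400), (540,400) and (573,355), and no orange, so the mark is in the hidden half. Next I'll fit the slicer pose from these points and the corners in both views.

```bash
cat > fit.py <<'E'
from h import *
from scipy.optimize import least_squares
T=[((135,67),(56,143,70)),((119,299),(-56,143,70)),((717,101),(56,-143,84)),((710,333),(-56,-143,84)),
((460,350),(-68,-25,46)),((575,355),(-68,-85,46)),((483,401),(-94,-40,46)),((540,401),(-94,-70,46)),((75,185),(0,172,66))]
S=[((122,478),(53,135,0)),((346,470),(-53,135,0)),((107,372),(56,143,70)),((347,370),(-56,143,70)),((122,70),(56,-143,84)),((328,68),(-56,-143,84))]
tu=np.array([a for a,_ in T])/6.9+[295,160];su=np.array([a for a,_ in S])/7+[270,155]
def W(p,X):
    X=np.array(X)/1000;c,s=np.cos(p[2]),np.sin(p[2]);return np.c_[p[0]+c*X[:,0]-s*X[:,1],p[1]+s*X[:,0]+c*X[:,1],X[:,2]]
f=lambda p:np.r_[proj('top',W(p,[b for _,b in T]))-tu,proj('side',W(p,[b for _,b in S]))-su].ravel()
r=least_squares(f,[.585,.02,0],loss='soft_l1')
if __name__=='__main__':
    print(r.x,f(r.x).reshape(-1,2).round(1).tolist())
    p=r.x
    for n,X in dict(axle=(-68,-55,38),edge=(-103,-55,38),stop=(0,-135,77)).items(): print(n,W(p,[X]).round(4))
    c=ray('top',[[295+342/6.9,160+180/6.9]],.116)[0];d=ray('top',[[295+338/6.9,160+193/6.9]],.080)[0]
    for q in(c,d):
        e=q[:2]-p[:2];k,s=np.cos(p[2]),np.sin(p[2]);print('holder local',k*e[0]+s*e[1],-s*e[0]+k*e[1])
    R=cv2.Rodrigues(np.array(robot.state()['orientation']))[0];print(R.round(3))
E
python3 fit.py
```

```text
[ 0.58377378  0.0237153  -0.04591302] [[0.7, 1.2], [0.8, -0.4], [-0.7, 1.0], [-0.8, -0.4], [-0.6, -0.2], [-0.2, 0.2], [-0.0, 0.1], [0.3, 0.6], [-0.1, -0.4], [0.2, 0.4], [-0.4, 0.3], [0.2, -1.0], [-0.0, -2.1], [-0.5, 0.6], [-0.5, -0.3]]
axle [[ 0.5133 -0.0281  0.038 ]]
edge [[ 0.4784 -0.0265  0.038 ]]
stop [[ 0.5776 -0.1111  0.077 ]]
holder local 0.0006246981113061268 0.04219633941742284
holder local 0.0009612255728044612 0.04114456722651775
[[-0.949 -0.315 -0.001]
 [-0.315  0.949  0.002]
 [ 0.     0.002 -1.   ]]
```

The fit agrees to about 1 mm: yaw is -0.046 and the holder is at y≈+42. I'll flick with the inner pad face of the right finger, gripper open. First I'll turn the tool square to the slicer and move over.

Call:
send_rows(plan=[85,0,0,0,0.092,85,0,0,0,0.092,85,0,0,0,0.092,85,0,0,0,0.091,85,-12,32,0,0,85,-12,32,0,0,85,-12,32,0,0,85,-12,32,0,0,85,-12,32,0,0,85,-12,32,0,0])

```text
time_s: 0.93
eef_pos: [0.2779, -0.4029, 0.2095]
orientation: [-0.073, -3.14, -0.001]
contact_force: [0.5, -0.8, -0.2]
grip_width: 0.999
grip_force: 0.0
```

Call:
send_rows(plan=[85,-12,32,0,0,85,-12,32,0,0,85,-12,32,0,0,85,-12,32,0,0,85,-12,32,0,0,85,-12,32,0,0,85,-12,32,0,0,85,-12,32,0,0,85,0,0,0,0,85,0,0,0,0])

```text
time_s: 1.77
eef_pos: [0.3859, -0.1519, 0.2098]
orientation: [-0.067, -3.14, -0.0]
contact_force: [-0.7, -0.2, -0.1]
grip_width: 0.995
grip_force: 0.0
```

```bash
cat > st.py <<'E'
from h import *
p=(.58377,.02372,-.04591)
def loc(q):
    e=np.array(q)[:2]-p[:2];k,s=np.cos(p[2]),np.sin(p[2]);return np.array([k*e[0]+s*e[1],-s*e[0]+k*e[1],q[2]])*1000
s=robot.state();R=cv2.Rodrigues(np.array(s['orientation']))[0]
print(s['time_s'],loc(s['eef_pos']).round(1),'yaw err',np.arctan2(R[1,1],R[0,1])-np.pi/2-p[2],R[2].round(3),s['contact_force'],s['grip_width'])
E
python3 st.py
```

```text
1.7667 [-189.6 -184.5  209.8] yaw err 0.0035476722931627666 [ 0.001  0.    -1.   ] [-0.70626005 -0.16427062 -0.13603489] 0.9945954757995625
```

Call:
send_rows(plan=[85,-11,29,0,0,85,-11,29,0,0,85,-11,29,0,0,85,-11,29,0,0,85,-11,29,0,0,85,0,0,30,0,85,0,0,30,0,85,0,0,30,0,85,0,0,30,0,85,0,0,0,0])

```text
time_s: 2.6
eef_pos: [0.4424, -0.0133, 0.0848]
orientation: [-0.078, -3.128, 0.005]
contact_force: [-1.0, -0.8, 0.2]
grip_width: 0.995
grip_force: 0.0
```

```bash
python3 st.py
```

```text
2.6 [-139.5  -43.5   84.8] yaw err -0.0037091864331267946 [ 0.012 -0.003 -1.   ] [-1.0150233  -0.80724031  0.19275641] 0.9951638741756837
```

Call:
send_rows(plan=[85,0,4,25,0,85,0,0,25,0,85,0,0,15,0,85,0,0,0,0,85,0,0,0,0,85,0,0,0,0])

```text
time_s: 3.1
eef_pos: [0.4488, -0.0072, 0.0265]
orientation: [0.073, 3.138, 0.001]
contact_force: [-0.6, 1.3, 0.4]
grip_width: 0.994
grip_force: 0.0
```

```bash
python3 - <<'E'
exec(open('st.py').read())
im=shot('side','s1')[150:240,265:365];cv2.imwrite('pics/s1z.png',cv2.resize(im,None,fx=6,fy=6,interpolation=cv2.INTER_CUBIC))
E
```

```text
3.1 [-133.4  -37.    26.5] yaw err -0.0006452890691613991 [-0.003  0.001 -1.   ] [-0.63146939  1.28599687  0.35674957] 0.9938868908761332
```

View pics/s1z.png

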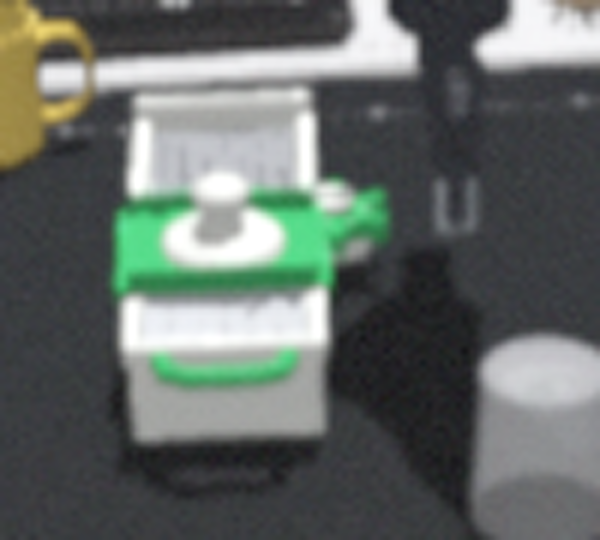

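The side view shows the open fingers in front of the wheel, clear of everything. I'll lower 8 mm, go in to x=-102 and do the first flick.

Call:
send_rows(plan=[85,0,-3,8,0,85,-11,0,0,0,85,-10,0,0,0,85,-10,0,0,0,85,0,0,0,0,85,0,0,0,0])

```text
time_s: 3.65
eef_pos: [0.4789, -0.0114, 0.0169]
orientation: [0.074, 3.14, 0.0]
contact_force: [-0.1, 1.4, 0.4]
grip_width: 0.998
grip_force: 0.0
```

```bash
python3 st.py
```

```text
3.65 [-103.2  -39.9   16.9] yaw err -0.0009025580110478895 [-0.  0. -1.] [-0.11564106  1.4228153   0.40943823] 0.9984223870439309
```

Call:
send_rows(plan=[85,0,4,0,0,85,0,4,0,0,85,0,4,0,0,85,0,0,0,0])

```text
time_s: 3.98
eef_pos: [0.4787, 0.0013, 0.017]
orientation: [0.071, 3.141, 0.0]
contact_force: [0.0, 0.2, 0.5]
grip_width: 0.995
grip_force: 0.0
```

```bash
python3 st.py
```

```text
3.9833 [-103.9  -27.2   17. ] yaw err 0.000926073538740517 [-0.  0. -1.] [0.01310678 0.22418209 0.47447419] 0.9953920748984516
```

Call:
send_rows(plan=[85,0,4,0,0,85,0,4,0,0,85,0,4,0,0,85,0,2,0,0,85,0,0,0,0])

```text
time_s: 4.4
eef_pos: [0.4796, 0.015, 0.0169]
orientation: [0.071, 3.141, 0.0]
contact_force: [0.3, 0.7, 0.3]
grip_width: 0.995
grip_force: 0.0
```

Call:
send_rows(plan=[85,12,0,0,0,85,20,0,0,0,85,30,0,0,0,85,30,0,0,0,85,0,0,0,0,85,0,0,0,0])

```text
time_s: 4.9
eef_pos: [0.3863, 0.0185, 0.0171]
orientation: [-0.071, -3.14, 0.0]
contact_force: [0.8, 0.7, 0.9]
grip_width: 0.995
grip_force: 0.0
```

```bash
python3 - <<'E'
exec(open('st.py').read())
a=shot('top','t2')[160:230,295:410]; b=shot('side','s2')[155:235,270:350]
f=lambda x:cv2.resize(x,(int(x.shape[1]*400/x.shape[0]),400),interpolation=cv2.INTER_CUBIC)
cv2.imwrite('pics/z2.png',cv2.resize(np.hstack([f(a)[:,200:],f(b)]),None,fx=.95,fy=.95))
E
```

```text
4.9 [-197.1  -14.3   17.1] yaw err 0.0009251989963104876 [ 0. -0. -1.] [0.76898577 0.70857352 0.87428809] 0.995082430829259
```

View pics/z2.png

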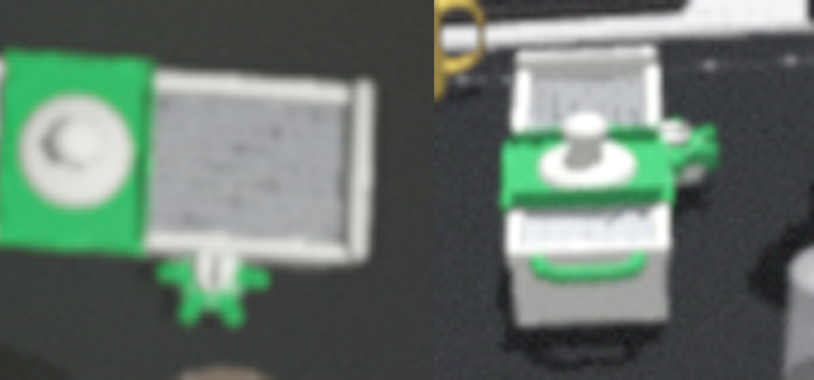

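No orange is visible yet and nothing else has moved. I'll repeat the stroke.

Call:
send_rows(plan=[85,-20,-25,0,0,85,-25,0,0,0,85,-25,0,0,0,85,-15,0,0,0,85,-9,0,0,0,85,0,0,0,0,85,0,4,0,0,85,0,4,0,0,85,0,4,0,0,85,0,4,0,0])

```text
time_s: 5.83
eef_pos: [0.4803, 0.006, 0.017]
orientation: [-0.072, -3.14, 0.0]
contact_force: [0.0, -0.4, 0.9]
grip_width: 0.998
grip_force: 0.0
```

Call:
send_rows(plan=[85,0,4,0,0,85,0,4,0,0,85,0,2,0,0,85,0,0,0,0])

```text
time_s: 6.17
eef_pos: [0.4815, 0.016, 0.017]
orientation: [0.071, 3.141, 0.0]
contact_force: [0.0, 0.4, 0.0]
grip_width: 0.992
grip_force: 0.0
```

```bash
python3 st.py
```

```text
6.1667 [-101.8  -12.4   17. ] yaw err 0.0006846250853583744 [-0.  0. -1.] [0.02652495 0.38763197 0.01672467] 0.9918040805979698
```

Call:
send_rows(plan=[85,12,0,0,0,85,20,0,0,0,85,30,0,0,0,85,30,0,0,0,85,0,0,0,0,85,0,0,0,0])

```text
time_s: 6.67
eef_pos: [0.3883, 0.0194, 0.0171]
orientation: [-0.071, -3.14, 0.0]
contact_force: [1.2, 1.6, -0.2]
grip_width: 0.995
grip_force: 0.0
```

```bash
cat > look.py <<'E'
import sys
exec(open('st.py').read())
a=shot('top','t'+sys.argv[1])
c=a[150:240,300:410];h=cv2.cvtColor(c,cv2.COLOR_BGR2HSV)
m=(h[:,:,0]>4)&(h[:,:,0]<24)&(h[:,:,1]>110)&(h[:,:,2]>80)
v,u=np.nonzero(m)
print(len(u)); 
if len(u): 
    print('pix',[(int(x)+300,int(y)+150) for x,y in zip(u,v)]); q=loc(ray('top',[[u.mean()+300,v.mean()+150]],.046)[0]);print('local',q, 'angle', np.degrees(np.arctan2(q[1]+55,-(q[0]+68))))
E
python3 look.py 3
```

```text
6.6667 [-195.1  -13.3   17.1] yaw err 0.0008720664656597307 [ 0. -0. -1.] [ 1.15509258  1.55898448 -0.16750991] 0.9947302727988884
0
```

Call:
send_rows(plan=[85,-20,-26,0,0,85,-25,0,0,0,85,-25,0,0,0,85,-15,0,0,0,85,-9,0,0,0,85,0,0,0,0,85,0,4,0,0,85,0,4,0,0,85,0,4,0,0,85,0,4,0,0])

```text
time_s: 7.55
eef_pos: [0.4823, 0.0059, 0.017]
orientation: [-0.072, -3.14, 0.0]
contact_force: [0.9, 0.2, 1.1]
grip_width: 0.999
grip_force: 0.0
```

Call:
send_rows(plan=[85,0,4,0,0,85,0,4,0,0,85,0,2,0,0,85,0,1,0,0,85,0,0,0,0])

```text
time_s: 7.97
eef_pos: [0.4835, 0.0166, 0.017]
orientation: [0.072, 3.141, 0.0]
contact_force: [0.0, -0.4, -0.8]
grip_width: 0.993
grip_force: 0.0
```

Call:
send_rows(plan=[85,12,0,0,0,85,20,0,0,0,85,30,0,0,0,85,30,0,0,0,85,0,0,0,0,85,0,0,0,0])

```text
time_s: 8.47
eef_pos: [0.3903, 0.0202, 0.0171]
orientation: [-0.071, -3.14, 0.0]
contact_force: [0.4, 0.9, 1.0]
grip_width: 0.996
grip_force: 0.0
```

```bash
python3 look.py 4
```

```text
8.4667 [-193.1  -12.4   17.1] yaw err 0.0007594344168456654 [ 0. -0. -1.] [0.35330691 0.905955   0.97209421] 0.9956003677184099
0
```

```bash
python3 - <<'E'
import cv2,numpy as np
f=lambda n:cv2.resize(cv2.imread(n)[194:226,350:390],None,fx=10,fy=10,interpolation=cv2.INTER_CUBIC)
cv2.imwrite('pics/z4.png',np.hstack([f('pics/top0.png'),f('pics/t4.png')]))
E
```

```text
(no output)
```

View pics/z4.png

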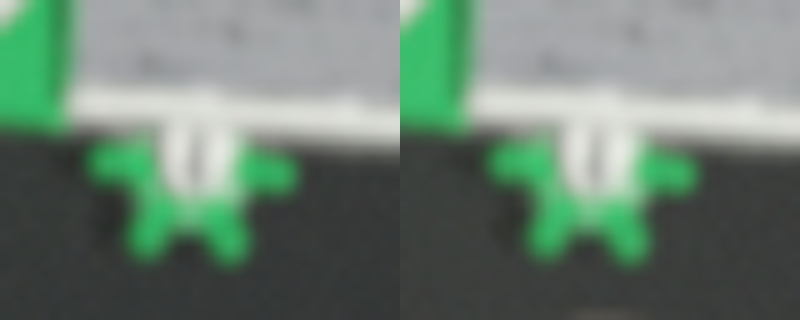

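The crops show an unchanged wheel with no orange, so the strokes did not click it. I'll look mid-stroke with both cameras.

Call:
send_rows(plan=[85,-20,-26,0,0,85,-25,0,0,0,85,-25,0,0,0,85,-15,0,0,0,85,-9,0,0,0,85,0,0,0,0,85,0,4,0,0,85,0,4,0,0,85,0,4,0,0,85,0,4,0,0])

```text
time_s: 9.35
eef_pos: [0.4843, 0.0068, 0.017]
orientation: [-0.072, -3.14, 0.0]
contact_force: [0.2, 0.1, 0.6]
grip_width: 0.993
grip_force: 0.0
```

Call:
send_rows(plan=[85,0,2,0,0,85,0,0,0,0,85,0,0,0,0])

```text
time_s: 9.6
eef_pos: [0.485, 0.0085, 0.017]
orientation: [0.071, 3.141, 0.0]
contact_force: [-0.0, -0.3, 0.3]
grip_width: 0.995
grip_force: 0.0
```

```bash
python3 - <<'E'
exec(open('st.py').read())
f=lambda im:cv2.resize(im,None,fx=6.6,fy=6.6,interpolation=cv2.INTER_CUBIC)
a=shot('top','t5')[190:250,330:390];b=shot('side','s5')[155:215,305:365]
cv2.imwrite('pics/z5.png',np.hstack([f(a),f(b)]))
E
```

```text
9.6 [-98.  -19.7  17. ] yaw err 0.00046772855058351687 [-0.  0. -1.] [-0.03435866 -0.29610375  0.30871125] 0.9945160273276151
```

View pics/z5.png

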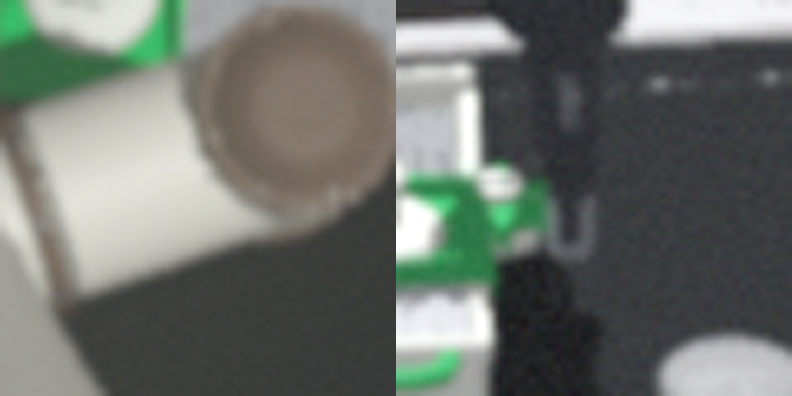

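The side crop shows the left fingertip outline with its bottom at full-image (331.7,194) and the wheel not visibly turned. I'll check the tip position against that pixel.

```bash
python3 - <<'E'
from fit import *
p=r.x
X=[(-98,y,z) for y in(22,30,38) for z in(17,30,40)]
print(np.c_[X,proj('side',W(p,X)).round(1)])
L=[(-94,-40,46),(-94,-70,46),(-68,-55,55),(-68,-55,52)]
print(proj('side',W(p,L)).round(1))
E
```

```text
[[-98.   22.   17.  330.2 200.8]
 [-98.   22.   30.  330.2 197.7]
 [-98.   22.   40.  330.1 195.2]
 [-98.   30.   17.  330.4 201.9]
 [-98.   30.   30.  330.3 198.8]
 [-98.   30.   40.  330.3 196.3]
 [-98.   38.   17.  330.5 203.1]
 [-98.   38.   30.  330.4 199.9]
 [-98.   38.   40.  330.4 197.4]]
[[328.  185.6]
 [327.5 181.8]
 [320.7 181.8]
 [320.7 182.5]]
```

The tip appears higher than assumed, above the lobes. With the fingers half closed (45 mm), the tips come further forward, so I'll retreat, close to 45 mm and go back in.

Call:
send_rows(plan=[85,12,0,0,0,85,25,0,0,0,45,0,-20,-3,0,45,0,-18,0,0,45,0,0,0,0,45,0,0,0,0,45,0,0,0,0,45,0,0,0,0])

```text
time_s: 10.37
eef_pos: [0.4468, -0.0276, 0.0199]
orientation: [0.072, 3.14, 0.0]
contact_force: [-1.1, 1.0, 0.2]
grip_width: 0.522
grip_force: 0.0
```

```bash
python3 - <<'E'
exec(open('st.py').read())
b=shot('side','s6')[150:210,310:370]
cv2.imwrite('pics/z6.png',cv2.resize(b,None,fx=9,fy=9,interpolation=cv2.INTER_CUBIC))
from fit import W
X=[(-135,-57+y,z) for y in(22,37) for z in(20,30,40)]
print(np.c_[X,((proj('side',W(p,X))-[310,150])*9).round()])
E
```

```text
10.3667 [-134.5  -57.6   19.9] yaw err -9.732530971702513e-06 [-0.  0. -1.] [-1.10218231  1.0268314   0.19576674] 0.5223447197261706
[[-135.  -35.   20.  264.  378.]
 [-135.  -35.   30.  264.  356.]
 [-135.  -35.   40.  264.  335.]
 [-135.  -20.   20.  267.  396.]
 [-135.  -20.   30.  266.  374.]
 [-135.  -20.   40.  266.  352.]]
```

View pics/z6.png

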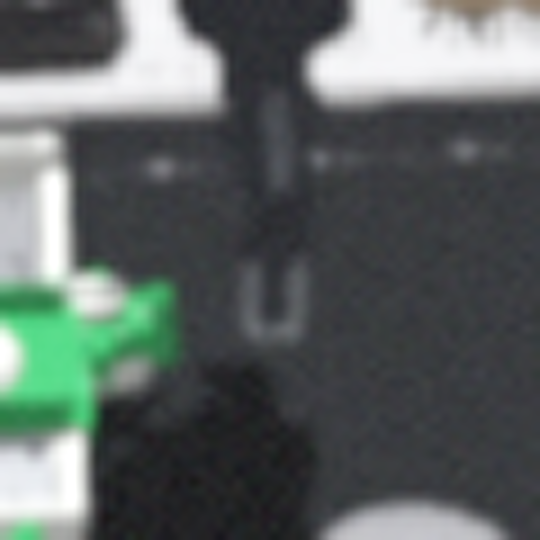

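The outline puts the tip at z≈36–44 with the TCP at 20. I'll lower 9 mm, go in and push.

Call:
send_rows(plan=[45,0,0,9,0,45,-12,0,0,0,45,-12,0,0,0,45,-8,0,0,0,45,0,0,0,0,45,0,4,0,0,45,0,4,0,0,45,0,4,0,0,45,0,0,0,0])

```text
time_s: 11.17
eef_pos: [0.4786, -0.0171, 0.0109]
orientation: [-0.071, -3.14, 0.001]
contact_force: [-0.6, -1.2, -1.0]
grip_width: 0.53
grip_force: 0.7
```

```bash
python3 st.py
```

```text
11.1667 [-103.2  -45.6   10.9] yaw err 0.0004313197487281137 [ 0.001 -0.    -1.   ] [-0.61161234 -1.15112313 -0.95887893] 0.529608922011151
```

Call:
send_rows(plan=[45,0,4,0,0,45,0,2,0,0,45,0,0,0,0])

```text
time_s: 11.42
eef_pos: [0.48, -0.0109, 0.0112]
orientation: [0.071, 3.139, 0.001]
contact_force: [-0.4, -0.3, 0.0]
grip_width: 0.526
grip_force: 0.2
```

```bash
python3 st.py
```

```text
11.4167 [-102.1  -39.3   11.2] yaw err 0.00040752300627821397 [-0.002  0.001 -1.   ] [-0.42881002 -0.34899662  0.01052439] 0.5261268202986543
```

The pad now senses contact, so I'll continue past half-way and retreat.

Call:
send_rows(plan=[45,0,3,0,0,45,0,3,0,0,45,0,0,0,0,45,12,0,0,0,45,20,0,0,0,45,30,0,0,0,45,30,0,0,0,45,0,0,0,0,45,0,0,0,0])

```text
time_s: 12.17
eef_pos: [0.3866, -0.0012, 0.0112]
orientation: [0.07, 3.141, 0.0]
contact_force: [1.3, 0.4, -0.1]
grip_width: 0.527
grip_force: 0.0
```

```bash
python3 look.py 7
```

```text
12.1667 [-195.8  -34.    11.2] yaw err 0.0010909984584813667 [-0.  0. -1.] [ 1.31177253  0.42506081 -0.08966958] 0.5268403200535221
3
pix [(374, 208), (375, 208), (374, 209)]
local [-57.40114631 -71.10502902  46.        ] angle -123.3492475026074
```

Orange has appeared at (374,208), about −120°, so one click is made and two remain. I'll repeat.

Call:
send_rows(plan=[45,-20,-24,0,0,45,-25,0,0,0,45,-25,0,0,0,45,-15,0,0,0,45,-8,0,0,0,45,0,0,0,0,45,0,4,0,0,45,0,4,0,0,45,0,4,0,0,45,0,4,0,0])

```text
time_s: 13.05
eef_pos: [0.4794, -0.0136, 0.0109]
orientation: [-0.073, -3.14, 0.001]
contact_force: [-1.1, -2.0, 1.1]
grip_width: 0.527
grip_force: 0.9
```

```bash
python3 st.py
```

```text
13.05 [-102.5  -42.    10.9] yaw err -0.0004330335712919922 [ 0.001 -0.001 -1.   ] [-1.08994845 -1.95667019  1.08451486] 0.5273639068613626
```

Call:
send_rows(plan=[45,0,4,0,0,45,0,4,0,0,45,0,0,0,0,45,12,0,0,0,45,20,0,0,0,45,30,0,0,0,45,30,0,0,0,45,0,0,0,0,45,0,0,0,0])

```text
time_s: 13.8
eef_pos: [0.3878, -0.0012, 0.0113]
orientation: [0.07, 3.14, 0.0]
contact_force: [1.2, 0.8, -0.1]
grip_width: 0.53
grip_force: 0.0
```

```bash
python3 look.py 8
```

```text
13.8 [-194.7  -33.9   11.3] yaw err 0.0013334751018162436 [-0.001  0.    -1.   ] [ 1.22140263  0.7878225  -0.05579698] 0.5296659373756899
11
pix [(373, 212), (374, 212), (372, 213), (373, 213), (374, 213), (375, 213), (372, 214), (373, 214), (374, 214), (375, 214), (374, 215)]
local [-75.21923391 -69.12207109  46.        ] angle -62.92378159137338
```

The mark is at −60° (11 px at about (373.6,213.4)), so one more click.

Call:
send_rows(plan=[45,-20,-24,0,0,45,-25,0,0,0,45,-25,0,0,0,45,-15,0,0,0,45,-8,0,0,0,45,0,0,0,0,45,0,4,0,0,45,0,4,0,0,45,0,4,0,0,45,0,4,0,0])

```text
time_s: 14.68
eef_pos: [0.4806, -0.0136, 0.0109]
orientation: [-0.073, -3.14, 0.001]
contact_force: [-0.8, -1.8, 0.6]
grip_width: 0.528
grip_force: 0.9
```

Call:
send_rows(plan=[45,0,4,0,0,45,0,4,0,0,45,0,0,0,0,45,12,0,0,0,45,20,0,0,0,45,30,0,0,0,45,30,0,0,0,45,0,0,0,0,45,0,0,0,0])

```text
time_s: 15.43
eef_pos: [0.3887, -0.0013, 0.0113]
orientation: [0.07, 3.14, 0.0]
contact_force: [0.6, 1.0, -0.2]
grip_width: 0.528
grip_force: 0.0
```

```bash
python3 look.py 9; python3 - <<'E'
from h import *
a=cv2.imread('pics/t9.png')[160:230,295:410]
cv2.imwrite('pics/z9.png',cv2.resize(a,None,fx=6.9,fy=6.9,interpolation=cv2.INTER_CUBIC))
E
```

```text
15.4333 [-193.7  -33.9   11.3] yaw err 0.0013075375866776692 [-0.  0. -1.] [ 0.63364232  0.99627876 -0.23372976] 0.5280580126791403
15
pix [(367, 214), (368, 214), (369, 214), (370, 214), (367, 215), (368, 215), (369, 215), (370, 215), (367, 216), (368, 216), (369, 216), (370, 216), (367, 217), (368, 217), (369, 217)]
local [-83.51400606 -51.4828535   46.        ] angle 12.773485271297597
```

View pics/z9.png

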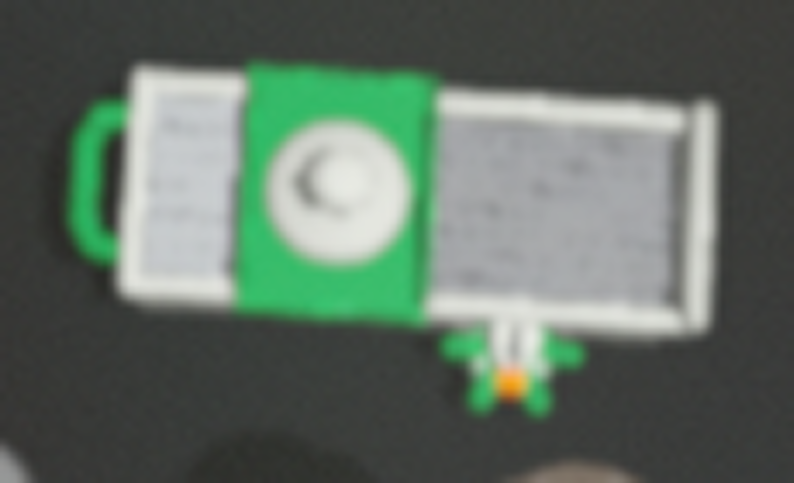

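The orange mark sits at crop (511,383), directly in front of the arrow, and the holder hasn't moved. Next I'll shut the fingers, rise and go over behind the holder's left rim.

Call:
send_rows(plan=[0,0,0,-30,0,0,0,0,-30,0,0,0,0,-30,0,0,0,0,-30,0,0,0,0,-30,0,0,0,0,-30,0,0,-20,16,0,0,0,-29,23,0,0,0,-29,23,0,0,0,-29,23,0,0])

```text
time_s: 16.32
eef_pos: [0.5031, 0.0799, 0.1919]
orientation: [0.073, 3.138, 0.002]
contact_force: [0.2, -0.1, 1.0]
grip_width: -0.003
grip_force: 0.0
```

Call:
send_rows(plan=[0,-29,23,0,0,0,-29,23,0,0,0,-29,23,0,0,0,0,0,0,0,0,0,0,0,0,0,0,0,0,0])

```text
time_s: 16.82
eef_pos: [0.5909, 0.1435, 0.1903]
orientation: [-0.073, -3.14, 0.001]
contact_force: [-0.4, -0.7, 0.0]
grip_width: -0.003
grip_force: 0.0
```

```bash
python3 st.py
```

```text
16.8167 [  1.6 120.  190.3] yaw err -0.0005686498020366429 [ 0.001 -0.    -1.   ] [-0.43988478 -0.68913268  0.01208006] -0.0031810136467878554
```

Descend to TCP z≈80, then to about 72 in small steps, checking the force.

Call:
send_rows(plan=[0,0,0,30,0,0,0,0,30,0,0,0,0,25,0,0,0,0,15,0,0,0,0,10,0,0,0,0,0,0,0,0,0,0,0])

```text
time_s: 17.4
eef_pos: [0.5908, 0.1432, 0.0818]
orientation: [0.073, 3.14, 0.0]
contact_force: [0.2, -0.2, 0.5]
grip_width: -0.001
grip_force: 0.0
```

Call:
send_rows(plan=[0,0,0,3,0,0,0,0,2,0,0,0,0,0,0])

```text
time_s: 17.65
eef_pos: [0.5908, 0.1437, 0.0766]
orientation: [0.073, 3.14, 0.001]
contact_force: [-0.3, -0.4, -0.3]
grip_width: 0.001
grip_force: 0.0
```

Call:
send_rows(plan=[0,0,-6,0,0,0,0,-6,0,0,0,0,-6,0,0,0,0,-6,0,0,0,0,-6,0,0,0,0,0,0,0])

```text
time_s: 18.15
eef_pos: [0.5889, 0.1121, 0.0759]
orientation: [-0.075, -3.14, 0.0]
contact_force: [0.4, 0.6, 0.3]
grip_width: 0.002
grip_force: 0.0
```

```bash
cat > hold.py <<'E'
exec(open('st.py').read())
a=shot('side','hold')
# side view: white/green transition is hard; use green mask of plate
for nm in('side0','hold'):
    c=cv2.imread(f'pics/{nm}.png')[150:212,278:350];h=cv2.cvtColor(c,cv2.COLOR_BGR2HSV)
    m=(h[:,:,0]>55)&(h[:,:,0]<85)&(h[:,:,1]>120);m[:,40:]=0
    v,u=np.nonzero(m);print(nm,len(v),v.min()+150,v.max()+150,v.mean()+150)
E
python3 hold.py
```

```text
18.15 [ 1.1 88.6 75.9] yaw err -0.0018082035554781786 [ 0. -0. -1.] [0.43757377 0.5675798  0.29121273] 0.001554738941567567
side0 276 182 211 192.0036231884058
hold 284 182 211 191.92253521126761
```

The holder apparently hasn't moved, so the tip is probably above the rim. I'll back off and probe lower.

Call:
send_rows(plan=[0,0,15,0,0,0,0,15,0,0,0,0,0,3,0,0,0,0,2,0,0,0,0,0,0])

```text
time_s: 18.62
eef_pos: [0.5899, 0.1442, 0.0701]
orientation: [-0.071, -3.139, 0.001]
contact_force: [0.1, -0.6, -0.5]
grip_width: 0.001
grip_force: 0.0
```

Call:
send_rows(plan=[0,0,0,2,0,0,0,0,0,0])

```text
time_s: 18.78
eef_pos: [0.5902, 0.1434, 0.0684]
orientation: [-0.073, -3.14, 0.001]
contact_force: [0.4, -0.0, -0.2]
grip_width: -0.001
grip_force: 0.0
```

Call:
send_rows(plan=[0,0,0,2,0,0,0,0,0,0])

```text
time_s: 18.95
eef_pos: [0.5903, 0.1432, 0.0666]
orientation: [-0.073, -3.14, 0.0]
contact_force: [0.6, 0.3, 0.6]
grip_width: -0.001
grip_force: 0.0
```

Call:
send_rows(plan=[0,0,0,2,0,0,0,0,0,0])

```text
time_s: 19.12
eef_pos: [0.5903, 0.1433, 0.0646]
orientation: [-0.073, -3.14, 0.0]
contact_force: [1.1, 0.0, 0.5]
grip_width: 0.0
grip_force: 0.0
```

Call:
send_rows(plan=[0,0,0,-7,0,0,0,-10,0,0,0,0,-10,0,0,0,0,-8,0,0,0,0,-6,0,0,0,0,0,0,0])

```text
time_s: 19.62
eef_pos: [0.5886, 0.1078, 0.0719]
orientation: [-0.076, -3.14, 0.0]
contact_force: [0.3, 0.6, -0.6]
grip_width: 0.001
grip_force: 0.0
```

```bash
python3 hold.py
```

```text
19.6167 [ 1.  84.2 71.9] yaw err -0.0022884256596208477 [ 0.001 -0.    -1.   ] [ 0.295139    0.62830231 -0.58516311] 0.0010562696731472162
side0 276 182 211 192.0036231884058
hold 279 182 211 191.7956989247312
```

Call:
send_rows(plan=[0,0,-5,0,0,0,0,-5,0,0,0,0,0,0,0])

```text
time_s: 19.92
eef_pos: [0.5883, 0.0989, 0.0718]
orientation: [-0.073, -3.14, 0.0]
contact_force: [-0.6, -0.7, -0.0]
grip_width: 0.003
grip_force: 0.0
```

```bash
python3 hold.py
```

```text
19.9167 [ 1.1 75.3 71.8] yaw err -0.000879815285211312 [ 0.001 -0.    -1.   ] [-0.59803705 -0.74487293 -0.01778061] 0.002922080423503586
side0 276 182 211 192.0036231884058
hold 283 182 211 191.80212014134275
```

```bash
python3 - <<'E'
from h import *
shot('top','hold_t')
for nm,cols in(('side0',(288,295,302)),('hold',(288,295,302))):
    c=cv2.imread(f'pics/{nm}.png');h=cv2.cvtColor(c,cv2.COLOR_BGR2HSV);g=(h[:,:,0]>55)&(h[:,:,0]<85)&(h[:,:,1]>110)
    print(nm,[np.nonzero(g[150:215,k])[0]+150 for k in cols], (c[150:215,300].sum(1)//3).tolist())
for nm in('top0','hold_t'):
    c=cv2.imread(f'pics/{nm}.png');h=cv2.cvtColor(c,cv2.COLOR_BGR2HSV);g=(h[:,:,0]>55)&(h[:,:,0]<85)&(h[:,:,1]>110)
    print(nm,[np.nonzero(g[k,325:380])[0]+325 for k in(175,203)])
E
```

```text
side0 [array([184, 185, 186, 187, 188, 189, 190, 191, 192, 193, 194, 195, 196,
       197]), array([183, 184, 195, 196, 197, 212, 213]), array([196, 197, 212, 213])] [62, 45, 48, 51, 53, 57, 65, 58, 96, 176, 224, 235, 212, 160, 120, 168, 202, 190, 170, 165, 163, 163, 183, 194, 197, 197, 195, 195, 212, 245, 255, 254, 240, 209, 173, 160, 160, 160, 162, 165, 191, 237, 250, 231, 181, 116, 85, 89, 105, 129, 167, 218, 236, 238, 238, 246, 255, 240, 198, 168, 161, 153, 130, 110, 125]
hold [array([184, 185, 186, 187, 188, 189, 190, 191, 192, 193, 194, 195, 196,
       197]), array([183, 184, 195, 196, 197, 212, 213]), array([195, 196, 197, 212, 213])] [47, 50, 45, 49, 47, 43, 48, 50, 45, 50, 48, 47, 49, 49, 64, 90, 91, 82, 78, 75, 71, 71, 71, 77, 85, 80, 70, 63, 53, 49, 57, 58, 73, 90, 96, 103, 104, 110, 114, 117, 133, 147, 155, 147, 117, 90, 81, 85, 107, 128, 134, 134, 135, 134, 134, 139, 153, 164, 163, 159, 144, 112, 92, 96, 124]
top0 [array([331, 332, 333, 334, 335, 336, 337, 338, 339, 340, 341, 342, 343,
       344, 345, 346, 347, 348, 349, 350, 351, 352, 353, 354, 355, 356,
       357]), array([330, 331, 332, 333, 334, 335, 336, 337, 338, 339, 340, 341, 342,
       343, 344, 345, 346, 347, 348, 349, 350, 351, 352, 353, 354, 355])]
hold_t [array([356, 357]), array([330, 331, 332, 333, 334, 335, 336, 337, 338, 339, 340, 341, 342,
       343, 344, 345, 346, 347, 348, 349, 350, 351, 352, 353, 354, 355])]
```

The holder hasn't moved, and the tip passed above the rim. In both cases the real tips sit about 15 mm behind the TCP reading, so I'll back off, lower to about 60 and push again.

Call:
send_rows(plan=[0,0,15,0,0,0,0,15,0,0,0,0,15,0,0,0,0,0,5,0,0,0,0,4,0,0,0,0,3,0,0,0,0,0,0])

```text
time_s: 20.6
eef_pos: [0.5897, 0.1443, 0.0587]
orientation: [-0.073, -3.138, 0.002]
contact_force: [-0.6, -0.8, 0.6]
grip_width: -0.002
grip_force: 0.0
```

Call:
send_rows(plan=[0,0,-5,0,0,0,0,-5,0,0,0,0,-5,0,0,0,0,0,0,0])

```text
time_s: 20.93
eef_pos: [0.5898, 0.1281, 0.0601]
orientation: [-0.075, -3.141, 0.0]
contact_force: [0.1, 1.1, 0.5]
grip_width: 0.003
grip_force: 0.0
```

Call:
send_rows(plan=[0,0,-5,0,0,0,0,-5,0,0,0,0,-5,0,0,0,0,-5,0,0,0,0,0,0,0])

```text
time_s: 21.35
eef_pos: [0.5888, 0.1086, 0.06]
orientation: [-0.074, -3.141, 0.0]
contact_force: [0.4, 0.9, 0.0]
grip_width: 0.0
grip_force: 0.0
```

```bash
cat > hp.py <<'E'
exec(open('st.py').read())
c=shot('top','ht');h=cv2.cvtColor(c,cv2.COLOR_BGR2HSV);g=(h[:,:,0]>55)&(h[:,:,0]<85)&(h[:,:,1]>110)
print([(np.nonzero(g[k,320:400])[0]+320)[[0,-1]] if g[k,320:400].any() else 0 for k in(175,178,203,205)])
E
python3 hp.py
```

```text
21.35 [ 1.2 85.  60. ] yaw err -0.0012640505216045053 [ 0. -0. -1.] [0.35493812 0.8947047  0.00786986] 0.00012572512275412076
[array([352, 360]), array([352, 361]), array([333, 359]), array([334, 359])]
```

The holder has moved about 13 mm and follows. I'll keep pushing at a modest speed.

Call:
send_rows(plan=[0,0,-5,0,0,0,0,-7,0,0,0,0,-8,0,0,0,0,-8,0,0,0,0,-8,0,0,0,0,-8,0,0,0,0,-8,0,0,0,0,-8,0,0,0,0,-8,0,0,0,0,-8,0,0])

```text
time_s: 22.23
eef_pos: [0.5854, 0.0328, 0.06]
orientation: [0.073, 3.141, 0.0]
contact_force: [0.4, 1.6, -0.1]
grip_width: -0.001
grip_force: 0.5
```

Call:
send_rows(plan=[0,0,-8,0,0,0,0,-7,0,0,0,0,-5,0,0,0,0,-4,0,0,0,0,-3,0,0,0,0,0,0,0])

```text
time_s: 22.73
eef_pos: [0.5841, 0.0061, 0.0599]
orientation: [-0.073, -3.14, 0.0]
contact_force: [-0.6, 0.2, 0.5]
grip_width: -0.003
grip_force: 0.0
```

```bash
python3 hp.py
```

```text
22.7333 [  1.1 -17.6  59.9] yaw err -0.0007795917668581634 [ 0. -0. -1.] [-0.64938839  0.17285715  0.45141951] -0.0028658056603488697
[0, 0, array([363, 390]), array([363, 389])]
```

Call:
send_rows(plan=[0,0,-3,0,0,0,0,-3,0,0,0,0,-3,0,0,0,0,-1,0,0,0,0,0,0,0])

```text
time_s: 23.2
eef_pos: [0.5836, -0.0037, 0.0598]
orientation: [-0.073, -3.14, 0.0]
contact_force: [-0.1, -0.1, -0.2]
grip_width: -0.003
grip_force: 0.0
```

Call:
send_rows(plan=[0,0,-2,0,0,0,0,0,0,0])

```text
time_s: 23.37
eef_pos: [0.5836, -0.0056, 0.0599]
orientation: [-0.073, -3.141, 0.0]
contact_force: [-0.1, -1.0, -0.1]
grip_width: 0.001
grip_force: 0.0
```

Call:
send_rows(plan=[0,0,-2,0,0,0,0,0,0,0])

```text
time_s: 23.53
eef_pos: [0.584, -0.0064, 0.06]
orientation: [0.073, 3.14, 0.003]
contact_force: [-0.1, 3.6, -1.0]
grip_width: 0.002
grip_force: 2.1
```

The force is rising at y≈−30, which is the stop. One more small push, then back off and up.

Call:
send_rows(plan=[0,0,-1,0,0,0,0,0,0,0])

```text
time_s: 23.7
eef_pos: [0.584, -0.0065, 0.0599]
orientation: [0.073, 3.139, 0.004]
contact_force: [-0.9, 7.8, 0.2]
grip_width: 0.0
grip_force: 3.9
```

Call:
send_rows(plan=[0,0,8,0,0,0,0,15,0,0,0,0,20,0,0,0,0,0,-30,0,0,0,0,-35,0,0,0,0,-35,0,0,30,0,-20,0,0,40,0,0,0,0,40,0,0,0,0,40,0,0,0])

```text
time_s: 24.53
eef_pos: [0.434, 0.0411, 0.18]
orientation: [0.074, 3.141, -0.001]
contact_force: [0.6, 0.3, 0.7]
grip_width: 0.003
grip_force: 0.0
```

Call:
send_rows(plan=[0,40,0,0,0,0,30,0,0,0,0,0,0,0,0,0,0,0,0,0])

```text
time_s: 24.87
eef_pos: [0.3647, 0.0446, 0.1806]
orientation: [0.069, 3.139, 0.001]
contact_force: [0.1, -0.2, 1.0]
grip_width: -0.001
grip_force: 0.0
```

```bash
python3 look.py 10; python3 hp.py; python3 - <<'E'
from h import *
from fit import W,r
c=cv2.imread('pics/t10.png');h=cv2.cvtColor(c,cv2.COLOR_BGR2HSV)
X=[(-55,-135,87),(-55,-39,87),(55,-135,87),(55,-39,87)];print('expected rim corners',proj('top',W(r.x,X)).round(1).tolist())
g=((h[:,:,0]>55)&(h[:,:,0]<85)&(h[:,:,1]>110)).astype(np.uint8);g[208:]=0;g[:,:340]=0;g[:,400:]=0
print(cv2.boundingRect(g))
for n,a,b in(('top','top0','t10'),):
    d=cv2.absdiff(cv2.imread(f'pics/{a}.png'),c).max(2)>60
    for k,(u,v,w,q) in dict(board=(150,165,260,240),jar=(255,220,302,270),mug=(410,130,445,172)).items(): print(k,d[v:q,u:w].sum())
E
```

```text
24.8667 [-219.8   10.8  180.6] yaw err 0.0017645380552259102 [-0.002  0.    -1.   ] [ 0.10965776 -0.24395705  0.96316538] -0.001466903232801583
14
pix [(367, 214), (368, 214), (369, 214), (370, 214), (367, 215), (368, 215), (369, 215), (370, 215), (367, 216), (368, 216), (369, 216), (370, 216), (368, 217), (369, 217)]
local [-83.09210183 -51.81312288  46.        ] angle 11.923525157414169
24.9167 [-218.6   11.2  180.7] yaw err 0.0010095500354479967 [-0.002  0.    -1.   ] [ 0.39568013 -0.32344203 -0.25192951] 0.0006370352434671103
[array([368, 394]), array([367, 393]), array([367, 393]), array([367, 392])]
expected rim corners [[395.0, 207.3], [366.9, 205.4], [396.1, 175.6], [368.3, 173.7]]
(366, 171, 29, 37)
board 0
jar 170
mug 0
```

```bash
python3 - <<'E'
from h import *
c=shot('side','end');a=cv2.imread('pics/side0.png');d=cv2.absdiff(a,c).max(2)
print('side jar',(d[212:255,370:400]>60).sum(),'glass',(d[205:245,342:370]>60).sum())
def red(n):
    h=cv2.cvtColor(cv2.imread(n),cv2.COLOR_BGR2HSV);m=((h[:,:,0]<6)|(h[:,:,0]>174))&(h[:,:,1]>150);m=m[212:255,370:400];return m.sum(),np.argwhere(m).mean(0)
print(red('pics/side0.png'),red('pics/end.png'))
def redt(n):
    h=cv2.cvtColor(cv2.imread(n),cv2.COLOR_BGR2HSV);m=((h[:,:,0]<6)|(h[:,:,0]>174))&(h[:,:,1]>150);m=m[240:272,250:285];return m.sum(),np.argwhere(m).mean(0)
print(redt('pics/top0.png'),redt('pics/t10.png'))
E
```

```text
side jar 126 glass 0
(np.int64(55), array([15.65454545, 14.21818182])) (np.int64(75), array([14.32, 14.04]))
(np.int64(279), array([15.28315412, 16.79569892])) (np.int64(149), array([12.45637584, 15.23489933]))
```

```bash
python3 - <<'E'
from h import *
def box(n,y0,y1,x0,x1):
    c=cv2.imread(n)[y0:y1,x0:x1];h=cv2.cvtColor(c,cv2.COLOR_BGR2HSV);m=((h[:,:,0]<8)|(h[:,:,0]>172))&(h[:,:,1]>90)&(h[:,:,2]>25)
    p=np.argwhere(m);print(n,len(p),p.min(0),p.max(0),p.mean(0).round(1),'V',h[:,:,2][m].mean().round())
for n in('top0','t2','t3','t9','t10','ht','hold_t'):box(f'pics/{n}.png',240,272,250,285)
for n in('side0','s1','s2','end'):box(f'pics/{n}.png',212,255,370,400)
E
```

```text
pics/top0.png 381 [5 6] [27 27] [15.8 16.8] V 169.0
pics/t2.png 378 [5 6] [27 27] [15.8 16.7] V 167.0
pics/t3.png 373 [5 6] [27 27] [15.8 16.7] V 166.0
pics/t9.png 379 [5 6] [27 27] [15.7 16.8] V 171.0
pics/t10.png 359 [5 6] [26 27] [15.5 16.5] V 128.0
pics/ht.png 354 [5 6] [26 27] [15.4 16.6] V 128.0
pics/hold_t.png 351 [6 6] [26 27] [15.9 16.4] V 132.0
pics/side0.png 298 [4 3] [20 25] [11.5 14.1] V 189.0
pics/s1.png 302 [4 3] [19 26] [11.5 14.3] V 189.0
pics/s2.png 297 [5 3] [19 26] [11.7 14.2] V 184.0
pics/end.png 278 [5 3] [19 25] [11.9 13.9] V 147.0
```

The jar hasn't moved; only the arm's shadow falls on it. Everything is in place, so I'll hand in.

```bash
python3 -c "
from cell import robot
print(robot.job_done())"
```

```text
the job is handed in; nothing more can be done
None
```

The thumbwheel's orange mark stands in front of the arrow tip, the food holder is pushed along its rails against the loading-end stop, and the onion, lemon, mug and jam jar have not moved; the job was handed in at about 25 s, with no verdict shown.

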